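# Open the parts washer and lay a railing finial in its basket

### The job

Open the parts washer: lead its lid by hand up and over its balance point until it leans back on its stop and stays there by itself, neither flinging it nor letting it slam. Then take the spear-headed iron finial that stands on the bench, lay it down on its side on the bench, let go and take it afresh, and lay it on its side on the floor of the wire basket inside the washer. Do not drop or topple it, and leave all the other things on the bench where they are.

Things in the scene. Friction and masses are not known exactly. Their poses are not given: they have to be found in the camera images.
- washer: Fixed parts washer: green steel tub 200 (x) x 340 (y) mm, rim 125 mm above the bench, walls 4 mm, open down to a steel drain shelf 55 mm above the bench. Origin: centre of its underside, z up. Its front (drain cock) is its -x side, the lid's hinge runs along y at its +x edge. It stands with its front towards about world +y and the hinge side towards about world -y.
- lid (a joint): Lid hinge, rad: 0 shut, grows as the lid rises, 1.75 leaning back on its stop. The lid is a green sheet pan 208 x 348 x 20 mm, 0.6 to 0.95 kg, its underside level with the hinge when shut. Left free it falls shut below about 1.40 and falls open beyond (within 0.05 friction may hold it), fast enough to slam, so it must be led to the stop. Lifting it takes about 5 N at the handle.
- lid_handle (a point): Middle of the lid's round handle bar: 12 mm thick, 120 mm long, parallel to the hinge, a post at each end, 40 mm above the lid's top, 24 mm in from the free edge. Lid shut: 182 mm from the hinge line towards the washer's -x and 60 mm above it. It swings on a 192 mm circle about the hinge; the bar can turn between the fingers. Axes of the lid: y along the bar, z out of its top.
- lid_hinge (a point): Middle of the lid's hinge line, 125 mm above the bench (fixed); axes as the washer's: the hinge line runs along y. The opened lid stands up to 335 mm above the bench; as it nears the stop its free edge comes up beside the hand on the bar, so lean the hand back with it.
- basket: Wire dip basket, fixed on the drain shelf inside the tub: outside 116 (x) x 164 (y) x 45 mm high, walls 3 mm, 110 x 158 mm clear inside. Origin: centre of its underside, 55 mm above the bench; its floor lies 3 mm higher. Long side along its own y. Under the lid until that is open.
- finial: Spear-headed cast-iron railing finial, dark, 136 mm tall, 0.4 to 0.65 kg, loose, upright on the bench. Origin: centre of its foot's underside; z towards the point. Foot 36 mm square to z 32, step 26 mm square to z 40, collar 18 (x) x 24 (y) mm z 86 to 91, then a flat spear head 14 mm thick (x), 35 mm wide (y) at z 103, tapering to the point. Sides square to its x and y. Balance about z 42.
- ball_finial: Bystander: like finial but with a 36 mm ball on top, 130 mm tall, standing upright 10 to 20 cm from it; the two may stand either way round. Origin: centre of the foot's underside, z up.
- rosette: Bystander: cast-iron rosette lying flat, 68 mm across, 15 mm high; origin under its centre.
- wire_brush: Bystander: wooden wire brush 260 mm long, 28 mm wide, 28 mm high, lying along its x; origin under it.
- screwdriver: Bystander: screwdriver 200 mm long lying along its x; origin under its middle.
- spray_can: Bystander: spray can 58 mm across, 160 mm tall, upright; origin under its centre.
- screw_jar: Bystander: glass jar with a steel cap, 60 mm across, 75 mm tall, upright; origin under its centre.
- rotary_tool: Bystander: hand-held rotary tool 200 mm long, 55 mm high, lying along its x; origin under its middle.
- finial_shank (a point): Middle of the finial's square shank (18 x 18 mm, from 40 to 86 mm above the foot's underside), on its axis 63 mm from the underside; axes as the finial's. Lying on a y side the finial rests level on foot and head with its axis 18 mm above the support; lying on an x side the point droops about 8 degrees.
- finial_tip (a point): The finial's point, on its axis 136 mm from the foot's underside; axes as the finial's.

How it is judged:
On the way, in this order (a step that is already met when the one before it is completed fails the run):
1. the lid leans open on its stop (beyond 1.68 rad), let go (value of joint lid above 1.68 rad and velocity of joint lid below 0.1 rad/s and contact force between each of the arm, the fingers and washer below 0.2 N), for 0.3 s.
2. the spear finial lies on its side on the bench, at rest and let go (angle between finial's own z axis and vertical between 1.4 and 1.8 rad and linear speed of finial below 0.03 m/s and contact force between the fingers and finial below 0.2 N and height (world z) of each of finial, finial_tip below 0.035 m), for 0.3 s.
At the end, for the whole second after the job is handed in: The lid leans open by itself on its stop (beyond 1.68 rad). The spear finial lies at rest on its side (axis within 10 degrees of level) wholly between the basket's walls, foot and point both within 36 mm of the basket's underside, let go (value of joint lid above 1.68 rad and velocity of joint lid below 0.1 rad/s and angle between finial's own z axis and vertical between 1.4 and 1.8 rad and linear speed of finial below 0.03 m/s and contact force between the fingers and finial below 0.2 N and x of finial in the frame of basket between -0.056 and 0.056 m and y of finial in the frame of basket between -0.08 and 0.08 m and z of each of finial, finial_tip in the frame of basket below 0.036 m and x of finial_tip in the frame of basket between -0.056 and 0.056 m and y of finial_tip in the frame of basket between -0.08 and 0.08 m); the robot touches nothing.
It fails at once if the lid is flung or slams (faster than 2.0 rad/s) (velocity of joint lid above 2 rad/s or velocity of joint lid below -2 rad/s).
It fails at once if the spear finial falls or topples (faster than 0.35 m/s while not held) (linear speed of finial above 0.35 m/s and contact force between the fingers and finial below 0.2 N).
It fails at once if another thing on the bench is displaced (more than 30 mm) (distance of any of ball_finial, rosette, wire_brush, screwdriver, spray_can, screw_jar, rotary_tool from where it was at the start of the episode above 0.03 m).
It also fails if it takes over 70 s, if anything falls off the work surface, if the arm or the gripper's body presses on something with over 40 N, if the wrist force passes 120 N, or if a joint passes its speed limit or range.

### The arm

A 6-joint arm with a two-finger parallel gripper is mounted at the origin on the work surface. World frame = base frame: x ahead of the robot, y to its left, z up, the work surface at z = 0. Lengths are in m, angles in rad, forces in N, time in s.
With the tool pointing down it reaches from about 0.325 to 0.775 m from the base axis. Payload 5.5 kg.
Tool frame: the origin (TCP) lies midway between the tips of the shut fingers; the grasp point (between the pads) lies 19 mm behind it; x points along the fingers, y is the direction in which the jaws open and shut, and the axes are right-handed (so a half turn about x gives the same grasp; the last joint's range is limited). The gripper opens to 88 mm and grips with 3 to 60 N. Pads are 20 mm wide; open, the fingers measure 115 mm over their backs; the gripper's body (75 mm by 178 mm) begins 61 mm behind the grasp point.
Start: joints at [1.269, 0.091, 1.231, -0, 1.82, -0.057], TCP at [0.145, 0.582, 0.223] pointing down, gripper open.
Joint ranges: [-2.87, 2.87], [-0.86, 2.18], [0.17, 2.46], [-1.51, 4.65], [0.06, 2.69], [-2.65, 2.65]. Speed limits (rad/s): [2.57, 2.57, 3.01, 3.14, 3.14, 3.14].

### API

Orientations are given as [roll, pitch, yaw] about the fixed x, y, z axes, in that order (R = Rz(yaw) Ry(pitch) Rx(roll)).
In Python, from workcell import ctrl, eyes gives the robot as it stands.
- The arm moves only by the tool carry_out, never from a script. Its argument "plan" is a list of rows, each a list of 6 numbers: the shift along the tool's x, y, z in cm, then the turn, a rotation vector about the tool's x, y, z in degrees. A call has 1 to 12 rows; each row is the pose to reach, as a shift and turn from the pose measured when the call began, along the tool's axes at that moment; what a row does not reach only later rows make up. A row lasts 1/10 s, in which the tool goes at most 50 mm and 8.59 degrees, less where a joint would pass 70% of its speed; a pose out of reach is approached as far as the arm can. A call with a gripper value outside its range is refused whole. "claw" is the closure, from -1 (fully open) to 1 (shut), set as the call begins (left out, the last holds). The fingers move at their own pace and stop on an object; the grip force is fixed at half the most. Time passes only in rows, so rows that repeat a pose let the fingers close. It gives the time, the measured TCP pose, the force and the opening at its end, in the units of the state.
- ctrl.get_obs(): the state, without advancing time (a new reading comes with each control period).
- eyes.camera(name): name is "side" or "top"; returns a dict with "frame" (384x512x3 uint8, red, green, blue), "mtx" (3x3 intrinsics, pixels), "R" (3x3) and "t" (3): a world point X has camera coordinates R X + t. Camera axes: x right, y down, z forward; pixel columns grow to the right and rows downward; lengths in m; the calibration is good to about 2 mm. A picture is of the moment at which its call begins. There is no depth.
- ctrl.hand_in(): hands the job in, once; it reports no verdict.
The state is a dict: "t": time; "qpos": joint angles; "dq": joint speeds; "joint_torque": joint torques, N m; "position": TCP position; "eef_rot": TCP orientation; "contact_force": force on the tool from outside, world axes, zero at the start; "torque": the same for the moment, N m; "gripper_width": finger opening in m.
Only numpy, scipy, OpenCV 4.12 (cv2) and the standard library are available. Lean on these libraries where they do the work, as an engineer would, in place of code of your own. Each camera call takes 0.05 s, during which the arm holds its last target. There are 200 camera calls.

## Working session

There is one attempt and no reset: what is moved stays moved. The work goes in short steps, Python scripts to look and compute and a tool call to move; the robot and the scene stay as the last step left them, time stands still between calls to the robot, and variables do not carry over. Pictures are saved under pics/ and viewed, about 8 in all and at most 12, crops included, and the job is handed in when it is done.

Besides the shell and the picture viewer there is one more tool, called after "Emit:" as a command line: name --pt "numbers of a row" for each row, then --argument value for the rest. carry_out: Moves the arm, as the interface text tells. Its arguments: {"type":"object","properties":{"plan":{"type":"array","items":{"type":"array","items":{"type":"number"}}},"claw":{"type":"number"}},"required":["plan"]}

```bash
ls; mkdir -p pics
cat > h.py <<'E'
import numpy as np, cv2
from workcell import ctrl, eyes
from scipy.spatial.transform import Rotation as Ro
def snap(n,fn=None):
    c=eyes.camera(n); c['t']=np.array(c['t']);c['R']=np.array(c['R']);c['mtx']=np.array(c['mtx'])
    if fn: cv2.imwrite('pics/'+fn,np.array(c['frame'])[:,:,::-1])
    return c
def ray(c,u,v):
    d=c['R'].T@np.linalg.solve(c['mtx'],[u,v,1.]); return -c['R'].T@c['t'],d
def onz(c,u,v,z):
    o,d=ray(c,u,v); return o+d*(z-o[2])/d[2]
def proj(c,X):
    p=c['mtx']@(c['R']@np.array(X)+c['t']); return p[:2]/p[2]
def tri(c1,p1,c2,p2):
    o1,d1=ray(c1,*p1);o2,d2=ray(c2,*p2)
    s=np.linalg.lstsq(np.c_[d1,-d2],o2-o1,rcond=None)[0]
    a=o1+s[0]*d1;b=o2+s[1]*d2
    return (a+b)/2,np.linalg.norm(a-b)
def tool():
    o=ctrl.get_obs(); return np.array(o['position']),Ro.from_euler('xyz',o['eef_rot'])
E
python3 - <<'E'
from h import *
a=snap('side','s0.png');b=snap('top','t0.png')
for c in(a,b):print(c['mtx'].round(1).tolist(),(-c['R'].T@c['t']).round(3),c['R'].round(3).tolist())
o=ctrl.get_obs();print(o)
E
```

```text
pics
[[428.2, 0.0, 256.2], [0.0, 428.2, 192.7], [0.0, 0.0, 1.0]] [ 0.353 -1.15   0.903] [[0.993, -0.116, 0.008], [-0.056, -0.537, -0.841], [0.102, 0.835, -0.54]]
[[393.5, 0.0, 262.6], [0.0, 393.5, 196.6], [0.0, 0.0, 1.0]] [0.456 0.031 1.345] [[-0.002, -1.0, 0.002], [-0.999, 0.002, -0.033], [0.033, -0.002, -0.999]]
{'t': 0.1, 'qpos': array([ 1.26932992e+00,  9.17910992e-02,  1.23177568e+00, -3.51211741e-05,
        1.81979829e+00, -5.67092185e-02]), 'dq': array([ 0.0007129 , -0.00178883, -0.00502401, -0.00046555, -0.00018787,
        0.00074892]), 'joint_torque': array([ 1.36413400e-03, -4.47854733e+01, -4.07572925e+01,  6.99920696e-02,
        2.84152490e-02, -1.25037300e-04]), 'position': array([0.14533068, 0.58185444, 0.22160968]), 'eef_rot': array([-1.6082949 ,  1.56902359, -1.85306071]), 'contact_force': array([-0.19543572, -0.16051033,  0.57172928]), 'torque': array([ 0.00365512,  0.043994  , -0.04219821]), 'gripper_width': 0.08816043277401615}
```

View pics/s0.png

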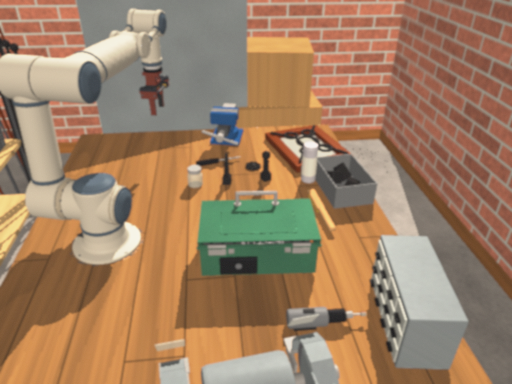

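View pics/t0.png

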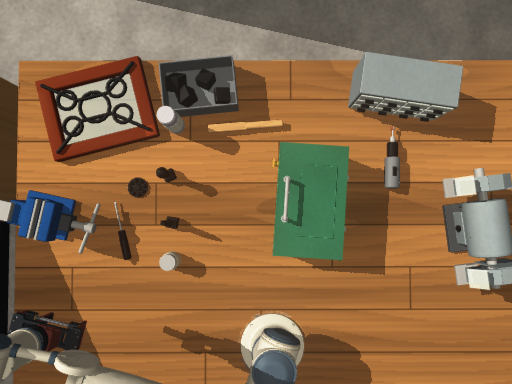

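```bash
cat > m.py <<'E'
from h import *
a=snap('side');b=snap('top')
f=np.array(b['frame']);hsv=cv2.cvtColor(f,cv2.COLOR_RGB2HSV)
m=cv2.inRange(hsv,(55,80,30),(90,255,255));m[:130]=0
cs=max(cv2.findContours(m,0,2)[0],key=cv2.contourArea)
q=cv2.boxPoints(cv2.minAreaRect(cs));print('lid px',q.round(1).tolist())
print([onz(b,*p,.145).round(3).tolist() for p in q])
w=cv2.inRange(hsv,(0,0,150),(180,60,255));w[:165]=0;w[230:]=0;w[:,:278]=0;w[:,300:]=0
ys,xs=np.nonzero(w);print('handle px',xs.min(),xs.max(),ys.min(),ys.max())
q=cv2.boxPoints(cv2.minAreaRect(np.c_[xs,ys].astype(np.float32)));print([onz(b,*p,.188).round(3).tolist() for p in q])
fs=np.array(a['frame'])
A=cv2.resize(fs[140:200,180:280],None,fx=6,fy=5,interpolation=2)[:,:,::-1]
B=cv2.resize(f[155:245,130:230],None,fx=6,fy=3.3,interpolation=2)[:,:,::-1]
A=cv2.resize(fs[140:195,180:280],None,fx=5,fy=5,interpolation=2)[:,:,::-1]
B=cv2.resize(f[160:220+20,140:240],None,fx=5,fy=5,interpolation=2)[:,:,::-1][:320]
cv2.imwrite('pics/z1.png',np.vstack([A,B]))
E
python3 m.py
```

```text
lid px [[272.5, 255.1999969482422], [279.6000061035156, 141.8000030517578], [348.8999938964844, 146.10000610351562], [341.79998779296875, 259.5]]
[[0.318, -0.001, 0.145], [0.664, -0.024, 0.145], [0.65, -0.236, 0.145], [0.304, -0.211, 0.145]]
handle px 278 288 169 221
[[0.576, -0.017, 0.188], [0.578, -0.045, 0.188], [0.424, -0.053, 0.188], [0.422, -0.025, 0.188]]
```

View pics/z1.png

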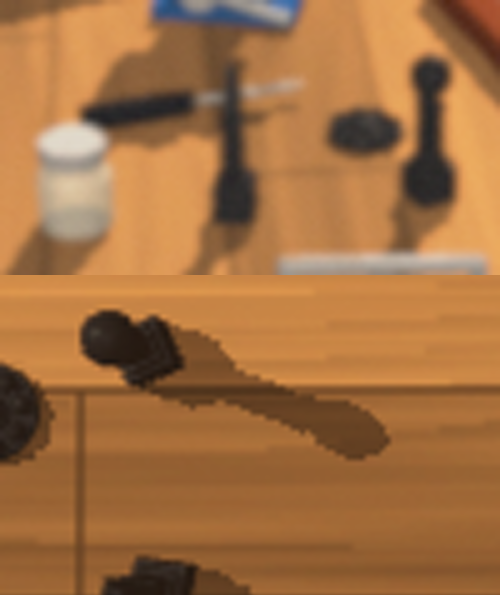

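```bash
cat >> h.py <<'E'
WY=np.array([.9978,-.066,0]);WX=np.array([-.066,-.9978,0]);Z=np.array([0,0,1.]);HINGE=np.array([.477,-.220,.125])
def frame(x,y):
    x=np.array(x,float);x/=np.linalg.norm(x);y=np.array(y,float);y-=x*(x@y);y/=np.linalg.norm(y)
    return Ro.from_matrix(np.c_[x,y,np.cross(x,y)])
def rows(poses):
    p,R=tool();out=[]
    for P,Q in poses:
        out.append([round(float(v),2) for v in R.inv().apply(np.array(P)-p)*100]+[round(float(v),1) for v in np.degrees((R.inv()*Q).as_rotvec())])
    return out
def show():
    o=ctrl.get_obs();p,R=tool();print('t',o['t'],'p',p.round(4),'q',np.round(o['qpos'],2),'F',np.round(o['contact_force'],1),'w',round(o['gripper_width'],4));print('ax',R.as_matrix().T.round(3).tolist())
E
python3 - <<'E'
from h import *
show()
hd=HINGE-WX*.182+Z*.06
print('handle',hd)
for s in (1,-1):
    Q=frame(-Z,s*WX)
    for r in rows([(hd+Z*.12,Q),(hd-Z*.019,Q)]):print(r)
a=snap('side');b=snap('top')
m=[]
for c,roi in((b,(210,235,158,190)),(a,(150,188,219,236))):
    g=cv2.cvtColor(np.array(c['frame']),cv2.COLOR_RGB2GRAY);y0,y1,x0,x1=roi
    k=(g[y0:y1,x0:x1]<60).astype(np.uint8)
    print('\n'.join(''.join('#' if v else '.' for v in r) for r in k))
E
```

```text
t 0.2 p [0.1454 0.5819 0.2219] q [ 1.27  0.09  1.23 -0.    1.82 -0.06] F [ 0.2 -1.   0.1] w 0.0878
ax [[-0.0, -0.001, -1.0], [0.242, 0.97, -0.001], [0.97, -0.242, -0.0]]
handle [ 0.489012  -0.0384004  0.185    ]
[-8.25, -51.87, 48.37, 169.8, 0.1, 0.0]
[5.65, -51.85, 48.37, 169.8, 0.1, 0.0]
[-8.25, -51.87, 48.37, -10.2, -0.0, 0.1]
[5.65, -51.85, 48.37, -10.2, -0.0, 0.1]
................................
................................
................................
................................
................................
................................
................................
.........#########..............
.........#############..........
.........############...........
......###############...........
...##################...........
...##################...........
...##################...........
...#############################
.....################...........
........############............
...........#########............
...............####.............
................................
................................
................................
................................
................................
................................
.................
.................
.................
.................
.................
.................
.................
.......#.........
.......#.........
.......#.........
.......#.........
......##.........
......###........
.....####........
.....####........
......###........
......###........
......###........
......###........
......###........
......###........
......###........
......###........
......###........
......####.......
.....#####.......
.....######......
.....######......
.....######......
.....######......
.....#######.....
.....######......
.....######......
.....######......
.......##........
.................
.................
.................
```

Emit:
carry_out --pt "-4 0 0 0 0 0" --pt "-8 -3 3 0 0 0" --pt "-8.2 -6.5 6 -2 0 0" --pt "-8.2 -10 9.3 -4 0 0" --pt "-8.2 -13.2 12.3 -6 0 0" --pt "-8.2 -16.5 15.4 -8 0 0" --pt "-8.2 -20 18.7 -10.2 0 0" --pt "-8.2 -23.2 21.6 -10.2 0 0" --pt "-8.2 -26.5 24.7 -10.2 0 0" --pt "-8.2 -30 28 -10.2 0 0" --pt "-8.2 -33.2 31 -10.2 0 0" --pt "-8.2 -36.5 34 -10.2 0 0" --claw -1

```text
t: 1.5
position: [0.3873, 0.1438, 0.3047]
eef_rot: [-0.389, 1.57, -0.455]
contact_force: [0.5, 0.5, -0.2]
gripper_width: 0.088
```

Run:
```python
from h import *
show()
hd=HINGE-WX*.182+Z*.06
Q=frame(-Z,-WX)
for r in rows([(hd+Z*.12,Q),(hd-Z*.019,Q)]):print(r)
```

```text
t 1.5 p [0.3873 0.1438 0.3047] q [ 0.27 -0.37  1.5  -0.    2.01 -1.23] F [ 0.5  0.5 -0.2] w 0.088
ax [[0.001, -0.0, -1.0], [0.067, 0.998, -0.0], [0.998, -0.067, 0.001]]
[-0.02, -17.5, 11.37, -0.0, 0.0, 0.0]
[13.88, -17.5, 11.36, -0.0, 0.0, 0.0]
```

Emit:
carry_out --pt "0 -4 2.5 0 0 0" --pt "0 -8 5 0 0 0" --pt "0 -12 7.5 0 0 0" --pt "0 -15.5 10 0 0 0" --pt "3 -17.5 11.4 0 0 0" --pt "6 -17.5 11.4 0 0 0" --pt "8 -17.5 11.4 0 0 0" --pt "8 -17.5 11.4 0 0 0"

```text
t: 2.3
position: [0.4881, -0.0386, 0.2212]
eef_rot: [3.092, 1.565, 3.024]
contact_force: [0.2, -0.9, -0.7]
gripper_width: 0.0878
```

Run:
```python
from h import *
show()
a=snap('side');b=snap('top')
A=cv2.resize(np.array(a['frame'])[120:270,180:340],None,fx=3.5,fy=3.5,interpolation=2)
cv2.imwrite('pics/s2.png',A[:,:,::-1])
hd=HINGE-WX*.182+Z*.06
Q=frame(-Z,-WX)
print(proj(a,hd),proj(a,hd+WY*.06),proj(a,hd-WY*.06))
for r in rows([(hd-Z*.019,Q)]):print(r)
```

```text
t 2.3 p [ 0.4881 -0.0386  0.2212] q [-0.15 -0.2   1.51 -0.    1.83 -1.65] F [ 0.2 -0.9 -0.7] w 0.0878
ax [[-0.006, 0.001, -1.0], [0.067, 0.998, 0.0], [0.998, -0.067, -0.006]]
[256.43273874 192.30114789] [275.67945557 191.90667358] [237.10498755 192.69728305]
[5.93, -0.0, -0.03, -0.0, 0.0, 0.0]
```

View pics/s2.png

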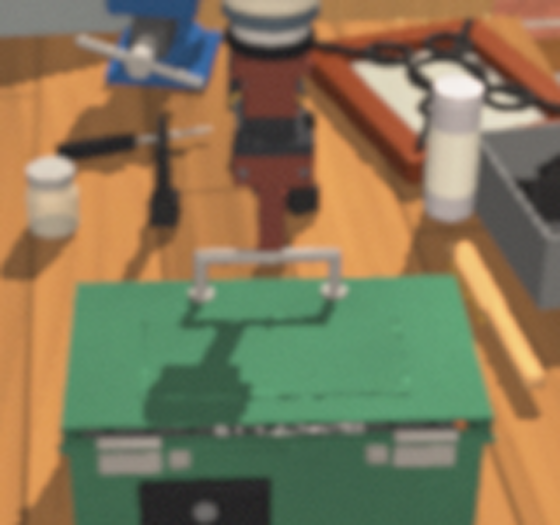

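Emit:
carry_out --pt "2.5 0 0 0 0 0" --pt "4.5 0 0 0 0 0" --pt "5.7 0 0 0 0 0" --pt "5.9 0 0 0 0 0" --pt "5.9 0 0 0 0 0"

```text
t: 2.9
position: [0.4896, -0.0383, 0.1675]
eef_rot: [-0.211, 1.569, -0.277]
contact_force: [0.2, -0.3, 0.5]
gripper_width: 0.0879
```

Emit:
carry_out --pt "0 0 0 0 0 0" --pt "0 0 0 0 0 0" --pt "0 0 0 0 0 0" --pt "0 0 0 0 0 0" --pt "0 0 0 0 0 0" --pt "0 0 0 0 0 0" --pt "0 0 0 0 0 0" --pt "0 0 0 0 0 0" --claw 1

```text
t: 3.7
position: [0.4896, -0.0383, 0.1674]
eef_rot: [-0.195, 1.569, -0.261]
contact_force: [0.2, 0.0, -1.0]
gripper_width: 0.0275
```

```bash
cat > lid.py <<'E'
from h import *
import sys
show()
p,R=tool();g=p-.019*R.as_matrix()[:,0]
r=g-HINGE;al=np.degrees(np.arctan2(r[2],-r@WX));print('grip at',g.round(3),'alpha',al,'theta',al-18.25,'rad',np.hypot(r[2],r@WX))
def pose(th):  # th deg; lean grows after 20 deg
    a=np.radians(th+18.25); ph=np.radians(lean(th))
    bar=HINGE+.192*(-WX*np.cos(a)+Z*np.sin(a))+WY*(r@WY)
    x=-WX*np.sin(ph)-Z*np.cos(ph); Q=frame(x,-WX)
    return bar+.019*Q.as_matrix()[:,0],Q
lean=lambda th: np.clip((th-15)*.55,0,45)
t0,t1,n=map(float,sys.argv[1:])
for r_ in rows([pose(t) for t in np.linspace(t0,t1,int(n)+1)[1:]]):print(r_)
E
python3 lid.py 0 38 9
```

```text
t 3.7 p [ 0.4896 -0.0383  0.1674] q [-0.15 -0.21  1.62 -0.    1.73 -1.65] F [ 0.2  0.  -1. ] w 0.0275
ax [[0.002, -0.0, -1.0], [0.066, 0.998, -0.0], [0.998, -0.066, 0.002]]
grip at [ 0.49  -0.038  0.186] alpha 18.632438598738656 theta 0.3824385987386556 rad 0.19219454270149067
[-1.2, -0.47, -0.0, -0.0, 0.1, 0.0]
[-2.48, -1.06, 0.0, -0.0, 0.1, 0.0]
[-3.72, -1.74, 0.0, -0.0, 0.1, 0.0]
[-4.91, -2.48, 0.01, -0.0, 0.1, 1.1]
[-6.04, -3.26, 0.01, -0.0, 0.1, 3.4]
[-7.1, -4.12, 0.01, -0.0, 0.1, 5.7]
[-8.1, -5.05, 0.01, -0.0, 0.1, 8.0]
[-9.02, -6.06, 0.02, -0.0, 0.1, 10.3]
[-9.87, -7.13, 0.02, -0.0, 0.1, 12.7]
```

Emit:
carry_out --pt "0 0 0 0 0 0" --pt "0 0 0 0 0 0" --pt "0 0 0 0 0 0" --pt "0 0 0 0 0 0" --pt "0 0 0 0 0 0"

```text
t: 4.2
position: [0.4896, -0.0387, 0.1673]
eef_rot: [-0.533, 1.569, -0.6]
contact_force: [-0.3, -4.4, 0.6]
gripper_width: 0.0109
```

Emit:
carry_out --pt "-0.6 -0.2 0 0 0 0" --pt "-1.2 -0.5 0 0 0 0" --pt "-2.5 -1.1 0 0 0 0" --pt "-3.7 -1.7 0 0 0 0" --pt "-4.9 -2.5 0 0 0 1" --pt "-6 -3.3 0 0 0 3.4" --pt "-7.1 -4.1 0 0 0 5.7" --pt "-8.1 -5 0 0 0 8" --pt "-9 -6.1 0 0 0 10.3" --pt "-9.9 -7.1 0 0 0 12.7"

```text
t: 5.2
position: [0.4847, -0.1095, 0.2686]
eef_rot: [1.552, 1.347, 1.487]
contact_force: [3.4, 2.2, -2.9]
gripper_width: 0.0113
```

```bash
python3 lid.py 38 74 9
```

```text
t 5.2 p [ 0.4847 -0.1095  0.2686] q [-0.44 -0.13  1.38  0.23  1.96 -1.87] F [ 3.4  2.2 -2.9] w 0.0113
ax [[0.018, 0.221, -0.975], [0.063, 0.973, 0.222], [0.998, -0.065, 0.004]]
grip at [ 0.484 -0.114  0.287] alpha 56.68752515618178 theta 38.43752515618178 rad 0.1940271724394118
[-0.69, -0.93, -0.01, 0.1, 0.2, 2.0]
[-1.57, -1.88, -0.0, 0.1, 0.2, 4.2]
[-2.38, -2.88, -0.0, 0.1, 0.2, 6.4]
[-3.11, -3.94, -0.0, 0.1, 0.2, 8.6]
[-3.76, -5.04, -0.0, 0.1, 0.2, 10.8]
[-4.33, -6.19, -0.0, 0.1, 0.2, 13.0]
[-4.82, -7.38, -0.0, 0.1, 0.2, 15.2]
[-5.22, -8.59, -0.0, 0.1, 0.2, 17.4]
[-5.54, -9.83, -0.0, 0.1, 0.2, 19.6]
```

Emit:
carry_out --pt "-0.7 -0.9 0 0 0 2" --pt "-1.6 -1.9 0 0 0 4.2" --pt "-2.4 -2.9 0 0 0 6.4" --pt "-3.1 -3.9 0 0 0 8.6" --pt "-3.8 -5 0 0 0 10.8" --pt "-4.3 -6.2 0 0 0 13" --pt "-4.8 -7.4 0 0 0 15.2" --pt "-5.2 -8.6 0 0 0 17.4" --pt "-5.5 -9.8 0 0 0 19.6"

```text
t: 6.1
position: [0.4773, -0.2176, 0.3049]
eef_rot: [1.552, 1.005, 1.491]
contact_force: [2.3, 1.8, 11.3]
gripper_width: 0.0114
```

```bash
python3 lid.py 74 101 9
```

```text
t 6.1 p [ 0.4773 -0.2176  0.3049] q [-0.77  0.14  1.13  0.53  2.19 -2.04] F [ 2.3  1.8 11.3] w 0.0114
ax [[0.043, 0.534, -0.844], [0.048, 0.843, 0.536], [0.998, -0.063, 0.01]]
grip at [ 0.476 -0.228  0.321] alpha 92.25928430019167 theta 74.00928430019167 rad 0.19612919227407274
[-0.12, -1.03, -0.02, 0.4, 0.4, 1.7]
[-0.56, -1.88, -0.02, 0.5, 0.4, 3.4]
[-0.95, -2.75, -0.03, 0.5, 0.4, 5.0]
[-1.3, -3.65, -0.03, 0.5, 0.4, 6.7]
[-1.59, -4.56, -0.04, 0.5, 0.4, 8.3]
[-1.84, -5.48, -0.04, 0.5, 0.4, 10.0]
[-2.03, -6.41, -0.05, 0.5, 0.4, 11.6]
[-2.17, -7.38, -0.05, 0.5, 0.4, 12.6]
[-2.25, -8.38, -0.06, 0.5, 0.4, 12.6]
```

Emit:
carry_out --pt "-0.4 -1 0 0.3 0.3 1.7" --pt "-0.8 -1.9 0 0.5 0.4 3.4" --pt "-1.2 -2.7 0 0.5 0.4 5" --pt "-1.6 -3.6 0 0.5 0.4 6.7" --pt "-1.9 -4.5 0 0.5 0.4 8.3" --pt "-2.1 -5.5 0 0.5 0.4 10"

```text
t: 6.7
position: [0.473, -0.2762, 0.2955]
eef_rot: [1.568, 0.831, 1.504]
contact_force: [0.1, -2.2, 8.9]
gripper_width: 0.0112
```

```bash
python3 lid.py 92 104 6
```

```text
t 6.7 p [ 0.473  -0.2762  0.2955] q [-0.89  0.33  1.    0.66  2.29 -2.07] F [ 0.1 -2.2  8.9] w 0.0112
ax [[0.045, 0.672, -0.739], [0.047, 0.737, 0.674], [0.998, -0.065, 0.002]]
grip at [ 0.472 -0.289  0.31 ] alpha 110.53017289508821 theta 92.28017289508821 rad 0.19703977885219426
[0.26, -0.69, -0.0, 0.1, 0.0, 1.1]
[0.04, -1.29, -0.0, 0.1, 0.0, 2.2]
[-0.16, -1.91, -0.01, 0.1, 0.0, 2.6]
[-0.33, -2.56, -0.01, 0.1, 0.0, 2.6]
[-0.48, -3.21, -0.01, 0.1, 0.0, 2.6]
[-0.61, -3.87, -0.01, 0.1, 0.0, 2.6]
```

Emit:
carry_out --pt "0 -0.6 0 0 0 1" --pt "-0.2 -1.2 0 0 0 2" --pt "-0.4 -1.8 0 0 0 2.6" --pt "-0.6 -2.4 0 0 0 2.6" --pt "-0.7 -2.8 0 0 0 2.6" --pt "-0.7 -2.8 0 0 0 2.6"

```text
t: 7.3
position: [0.471, -0.3018, 0.2837]
eef_rot: [1.565, 0.786, 1.503]
contact_force: [1.8, 1.1, 6.9]
gripper_width: 0.011
```

```bash
python3 lid.py 100 104 2
python3 - <<'E'
from h import *
a=snap('side');b=snap('top')
A=cv2.resize(np.array(a['frame'])[90:280,160:350],None,fx=2.1,fy=2.1,interpolation=2)
B=cv2.resize(np.array(b['frame'])[110:300,220:410],None,fx=2.1,fy=2.1,interpolation=2)
cv2.imwrite('pics/l1.png',np.hstack([A,B])[:,:,::-1])
E
```

```text
t 7.3 p [ 0.471  -0.3018  0.2837] q [-0.93  0.4   0.95  0.68  2.32 -2.1 ] F [1.8 1.1 6.9] w 0.011
ax [[0.048, 0.705, -0.708], [0.042, 0.706, 0.707], [0.998, -0.064, 0.004]]
grip at [ 0.47  -0.315  0.297] alpha 119.00135372534815 theta 100.75135372534815 rad 0.19682599326466377
[0.35, -0.53, -0.01, 0.3, 0.1, 0.0]
[0.19, -1.19, -0.01, 0.3, 0.1, 0.0]
```

View pics/l1.png

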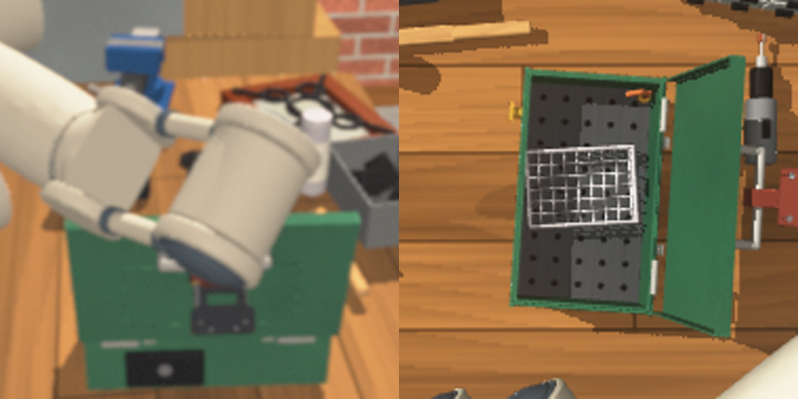

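Emit:
carry_out --pt "0 -0.2 0 0 0 0" --pt "-0.1 -0.4 0 0 0 0" --pt "-0.2 -0.7 0 0 0 0" --pt "-0.2 -0.7 0 0 0 0"

```text
t: 7.8
position: [0.471, -0.3021, 0.2838]
eef_rot: [1.56, 0.777, 1.513]
contact_force: [3.8, 36.7, 8.2]
gripper_width: 0.0111
```

```bash
python3 lid.py 100 104 2
```

```text
t 7.8 p [ 0.471  -0.3021  0.2838] q [-0.93  0.41  0.94  0.69  2.33 -2.1 ] F [ 3.8 36.7  8.2] w 0.0111
ax [[0.041, 0.712, -0.701], [0.029, 0.701, 0.713], [0.999, -0.05, 0.008]]
grip at [ 0.47  -0.316  0.297] alpha 119.1128399115698 theta 100.8628399115698 rad 0.19697417730712416
[0.37, -0.52, 0.01, 1.0, -0.4, -0.5]
[0.21, -1.17, -0.01, 1.0, -0.4, -0.5]
```

Emit:
carry_out --pt "0 0 0 0 0 0" --pt "0 0 0 0 0 0" --pt "0 0 0 0 0 0" --pt "0 0 0 0 0 0" --pt "0 0 0 0 0 0" --claw 0.4

```text
t: 8.3
position: [0.4706, -0.3028, 0.2836]
eef_rot: [1.561, 0.777, 1.513]
contact_force: [0.1, 0.7, -0.5]
gripper_width: 0.0265
```

```bash
python3 lid.py 100 104 1
```

```text
t 8.3 p [ 0.4706 -0.3028  0.2836] q [-0.93  0.41  0.94  0.69  2.33 -2.1 ] F [ 0.1  0.7 -0.5] w 0.0265
ax [[0.041, 0.712, -0.701], [0.031, 0.701, 0.713], [0.999, -0.051, 0.007]]
grip at [ 0.47  -0.316  0.297] alpha 119.3221380668828 theta 101.0721380668828 rad 0.19713375521590473
[0.24, -1.11, -0.01, 0.9, -0.3, -0.5]
```

Emit:
carry_out --pt "-1 0 0 0 0 0" --pt "-2 0 0 0 0 0" --pt "-3.5 0 0 0 0 0" --pt "-5 0 0 0 0 0" --pt "-7 0 0 0 0 0" --pt "-9 0 0 0 0 0" --pt "-11 0 0 0 0 0" --pt "-11 0 0 0 0 0"

```text
t: 9.1
position: [0.4656, -0.3829, 0.3611]
eef_rot: [1.559, 0.779, 1.51]
contact_force: [0.5, -0.9, -0.0]
gripper_width: 0.0265
```

Run:
```python
from h import *
show()
# finial base estimate from side & top masks
a=snap('side','s4.png');b=snap('top')
f=np.array(b['frame'])
g=cv2.cvtColor(f,cv2.COLOR_RGB2GRAY)
k=(g<70).astype(np.uint8)[205:240,150:200]
print('\n'.join(''.join('%4d'%v for v in r) for r in g[212:232,158:185]))
print('top foot top face? ',onz(b,174,222,.032).round(4))
B=cv2.resize(f[205:240,150:200],None,fx=12,fy=12,interpolation=cv2.INTER_CUBIC)
B2=cv2.resize(np.array(a['frame'])[90:280,160:350],None,fx=2.1,fy=2.1)
c=np.zeros((420+399,600,3),np.uint8);c[:420]=B[:,:,:];c[420:,:399]=B2
cv2.imwrite('pics/z5.png',cv2.resize(c,None,fx=.73,fy=.73)[:,:,::-1])
```

```text
t 9.1 p [ 0.4656 -0.3829  0.3611] q [-0.99  0.66  0.46  0.83  2.53 -1.94] F [ 0.5 -0.9 -0. ] w 0.0265
ax [[0.043, 0.71, -0.702], [0.031, 0.702, 0.712], [0.999, -0.053, 0.008]]
 120 120 119 118 119 118 118 117 118 117 117 117 117 117 117 117 118 117 117 117 117 117 118 117 117 118 116
 112 113 112 112 112 112 112 112 112 112 112 110 111 111 111 111 111 111 111 111 111 110 110 110 110 110 109
  97  98  97  98  98  97  97  98  98  98  98  97  98  97  97  98  97  97  97  97  97  97  97  97  97  97  97
 101 101 101 101 101 101 101 102 101 102 101 102 101 101 102 101 101 101 100 101 102 101 101 101 102 101 101
 106 106 106 106 106 106 106 106 106  74  65  66  81  84 104 107 107 106 106 106 107 107 107 106 106 107 107
 109 108 108 108 109 109 108 108  95  56  49  50  49  45  45  43  52  51  65  83  85 105 107 107 107 107 107
 105 105 105 104 105 105 104 104  75  49  39  38  40  39  44  47  47  47  50  38  36  59  99 103 103 103 103
 107 107 106 107 107 106 106 106  69  44  40  42  45  46  46  44  40  41  48  31  28  61  69  69  69  68  99
 111 111  95  74  68  73  52  50  40  34  31  31  31
[... 598 characters left out ...]
 63
 139 140 140 140 139 138 138  78  50  40  39  33  31  38  36  37  34  37  30  29  81  87  87  87  87  87  87
 144 144 144 144 144 146 146 111 107  82  63  52  47  47  48  39  38  39  30  37  85  90  90  90  90  90  90
 139 139 139 140 139 140 139 135 136 133 132 132 131 103  71  53  44  54  49  77  85  86  85  86  86  85  85
 131 131 131 131 131 131 129 129 129 130 130 129 130 127 127 128 128  89  80  83  83  83  83  83  83  83  84
 125 126 126 125 126 125 126 125 126 125 125 125 125 125 131 134 135 131 130  91  83  84  83  83  84  83  82
 131 132 131 132 132 132 132 132 132 132 132 132 132 131 132 133 133 133 132 129 128 128 128  90  82  80  81
top foot top face?  [0.4156 0.3235 0.032 ]
```

View pics/z5.png

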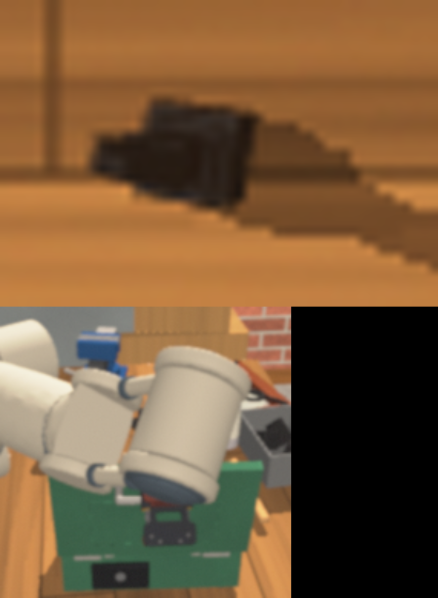

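```bash
cat > p1.py <<'E'
from h import *
from scipy.spatial.transform import Slerp
show()
FY=np.array([.14,.99,0]);FX=np.array([.99,-.14,0]);G=np.array([.414,.335,.060])
b=np.radians(50)
Q=frame(FY*np.sin(b)-Z*np.cos(b),FX);X=Q.as_matrix()[:,0]
p,R=tool()
pts=[p,p+[0,.05,.1],[.44,-.1,.46],[.42,.08,.36],G-.12*X,G-.12*X]
s=np.linspace(0,1,20);cum=np.r_[0,np.cumsum([np.linalg.norm(np.subtract(pts[i+1],pts[i])) for i in range(4)])];L=cum[-1];print(L)
from scipy.interpolate import interp1d
f=interp1d(cum/L,np.array(pts[:5]),axis=0);sl=Slerp([0,1],Ro.concatenate([R,Q]))
for r in rows([(f(u),sl(min(1,max(0,(u-.1)/.7)))) for u in s[1:]]):print(r)
E
python3 p1.py
python3 - <<'E'
from h import *
a=snap('side');
for P in ([.414,.335,0],[.414,.335,.136]):print(proj(a,P))
# foot centre from side: (227.6,~182 base centre?)
E
```

```text
t 9.2 p [ 0.4661 -0.3816  0.3599] q [-0.99  0.66  0.46  0.83  2.53 -1.94] F [-0.2  0.4 -0.4] w 0.0266
ax [[0.042, 0.712, -0.701], [0.031, 0.701, 0.713], [0.999, -0.052, 0.007]]
0.8290506580653489
[-1.35, 4.15, -0.07, 0.0, 0.0, 0.0]
[-2.7, 8.3, -0.15, 0.7, 0.0, 0.0]
[-2.11, 11.96, -0.5, 7.7, 0.1, 0.5]
[0.95, 14.98, -1.21, 14.8, 0.1, 1.0]
[4.02, 18.0, -1.93, 21.8, 0.2, 1.5]
[7.08, 21.03, -2.64, 28.9, 0.2, 1.9]
[10.14, 24.05, -3.35, 35.9, 0.3, 2.4]
[13.31, 26.89, -4.06, 42.9, 0.4, 2.9]
[17.48, 28.03, -4.69, 50.0, 0.4, 3.4]
[21.64, 29.18, -5.33, 57.0, 0.5, 3.8]
[25.8, 30.32, -5.96, 64.1, 0.6, 4.3]
[29.97, 31.46, -6.59, 71.1, 0.6, 4.8]
[34.17, 31.95, -7.16, 78.1, 0.7, 5.3]
[38.46, 31.25, -7.62, 85.2, 0.7, 5.7]
[42.74, 30.54, -8.07, 92.2, 0.8, 6.2]
[47.02, 29.84, -8.53, 93.6, 0.8, 6.3]
[51.3, 29.14, -8.99, 93.6, 0.8, 6.3]
[55.59, 28.44, -9.44, 93.6, 0.8, 6.3]
[59.87, 27.74, -9.9, 93.6, 0.8, 6.3]
[226.91990578 182.31149092]
[225.90305086 152.3531626 ]
```

Emit:
carry_out --pt "-1.4 4.1 0 0 0 0" --pt "-2.7 8.3 -0.1 0.7 0 0" --pt "-2.1 12 -0.5 7.7 0 0.5" --pt "1 15 -1.2 14.8 0 1" --pt "4 18 -1.9 21.8 0 1.5" --pt "7.1 21 -2.6 28.9 0 1.9" --pt "10.1 24 -3.3 36 0.3 2.4" --pt "13.3 26.9 -4 43 0.4 2.9" --pt "17.5 28 -4.7 50 0.4 3.4" --pt "21.6 29.2 -5.3 57 0.5 3.8" --pt "25.8 30.3 -6 64 0.6 4.3" --pt "25.8 30.3 -6 64 0.6 4.3" --claw -1

```text
t: 10.45
position: [0.4238, 0.022, 0.3902]
eef_rot: [2.664, 0.707, 1.484]
contact_force: [-0.0, -0.1, -0.5]
gripper_width: 0.0878
```

```bash
cat > p2.py <<'E'
from h import *
from scipy.spatial.transform import Slerp
import sys
show()
FY=np.array([.14,.99,0]);FX=np.array([.99,-.14,0]);G=np.array([.414,.335,.060])
b=np.radians(50)
Q=frame(FY*np.sin(b)-Z*np.cos(b),FX);X=Q.as_matrix()[:,0]
p,R=tool();T=G+float(sys.argv[1])*X;n=int(sys.argv[2]);sl=Slerp([0,1],Ro.concatenate([R,Q]))
for r in rows([(p+(T-p)*u,sl(u)) for u in np.linspace(0,1,n+1)[1:]]):print(r)
E
python3 p2.py -.12 8
```

```text
t 10.45 p [0.4238 0.022  0.3902] q [-0.62 -0.25  1.47  0.94  2.19 -0.54] F [-0.  -0.1 -0.5] w 0.0878
ax [[0.066, 0.757, -0.65], [0.911, 0.22, 0.349], [0.408, -0.615, -0.675]]
[4.14, -0.75, 0.31, 3.7, -0.0, 0.3]
[8.28, -1.51, 0.63, 7.3, -0.0, 0.6]
[12.41, -2.26, 0.94, 11.0, -0.0, 0.9]
[16.55, -3.01, 1.26, 14.7, -0.0, 1.2]
[20.69, -3.76, 1.57, 18.3, -0.0, 1.5]
[24.83, -4.52, 1.88, 22.0, -0.0, 1.8]
[28.96, -5.27, 2.2, 25.7, -0.0, 2.1]
[33.1, -6.02, 2.51, 29.3, -0.0, 2.4]
```

Emit:
carry_out --pt "4.1 -0.8 0.3 5 0 0.3" --pt "8.2 -1.5 0.6 11 0 0.6" --pt "12.4 -2.3 0.9 17 0 0.9" --pt "16.5 -3 1.3 23 0 1.2" --pt "20.6 -3.8 1.6 29.3 0 1.5" --pt "24.8 -4.5 1.9 29.3 0 1.8" --pt "28.5 -5.2 2.2 29.3 0 2.1" --pt "31 -5.8 2.4 29.3 0 2.4" --pt "33.1 -6 2.5 29.3 0 2.4" --pt "33.1 -6 2.5 29.3 0 2.4"

```text
t: 11.45
position: [0.3994, 0.245, 0.1349]
eef_rot: [-3.139, 0.698, 1.436]
contact_force: [-0.6, 0.0, 0.1]
gripper_width: 0.0879
```

```bash
python3 p2.py .011 5;python3 - <<'E'
from h import *
a=snap('side');b=snap('top')
A=cv2.resize(np.array(a['frame'])[90:220,160:290],None,fx=3,fy=3,interpolation=2)
B=cv2.resize(np.array(b['frame'])[150:280,120:250],None,fx=3,fy=3,interpolation=2)
cv2.imwrite('pics/g1.png',np.hstack([A,B])[:,:,::-1])
E
```

```text
t 11.45 p [0.3994 0.245  0.1349] q [-0.15 -0.54  2.15  0.87  1.56 -0.03] F [-0.6  0.   0.1] w 0.0879
ax [[0.103, 0.759, -0.643], [0.991, -0.136, -0.002], [-0.089, -0.637, -0.766]]
[2.58, 0.05, -0.03, 0.0, 0.0, 0.0]
[5.16, 0.1, -0.05, 0.0, 0.0, 0.1]
[7.73, 0.14, -0.08, 0.0, 0.0, 0.1]
[10.31, 0.19, -0.1, 0.0, 0.0, 0.2]
[12.89, 0.24, -0.13, 0.0, 0.0, 0.2]
```

View pics/g1.png

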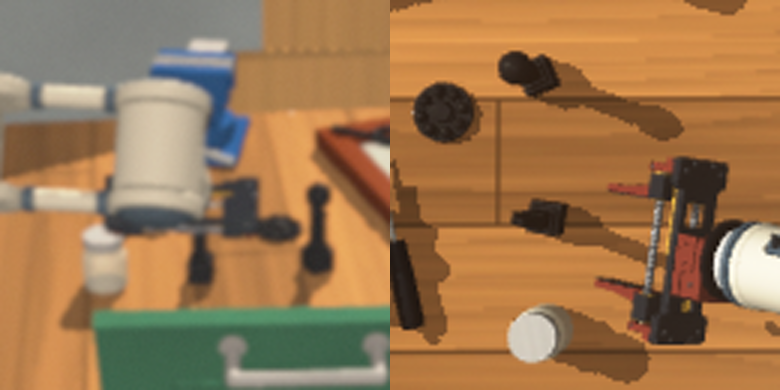

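Emit:
carry_out --pt "2.6 0 0 0 0 0" --pt "5.2 0.1 0 0 0 0" --pt "7.7 0.1 -0.1 0 0 0" --pt "10.3 0.2 -0.1 0 0 0.2" --pt "11.8 0.2 -0.1 0 0 0.2" --pt "12.9 0.2 -0.1 0 0 0.2" --pt "12.9 0.2 -0.1 0 0 0.2"

```text
t: 12.25
position: [0.4171, 0.3422, 0.0556]
eef_rot: [3.137, 0.698, 1.427]
contact_force: [-0.8, 0.4, -0.2]
gripper_width: 0.0882
```

Emit:
carry_out --pt "0 0 0 0 0 0" --pt "0 0 0 0 0 0" --pt "0 0 0 0 0 0" --pt "0 0 0 0 0 0" --pt "0 0 0 0 0 0" --pt "0 0 0 0 0 0" --pt "0 0 0 0 0 0" --pt "0 0 0 0 0 0" --pt "0 0 0 0 0 0" --claw 0.5

```text
t: 13.15
position: [0.4171, 0.3422, 0.0555]
eef_rot: [3.137, 0.698, 1.427]
contact_force: [1.1, 0.9, -0.1]
gripper_width: 0.0227
```

Emit:
carry_out --pt "0 0 0 0 0 0" --pt "0 0 0 0 0 0" --pt "0 0 0 0 0 0" --pt "0 0 0 0 0 0" --pt "0 0 0 0 0 0" --claw 1

```text
t: 13.65
position: [0.4168, 0.3423, 0.0554]
eef_rot: [3.138, 0.698, 1.428]
contact_force: [-2.2, 0.4, 0.9]
gripper_width: 0.0182
```

Run:
```python
from h import *
show()
a=snap('side');b=snap('top')
A=cv2.resize(np.array(a['frame'])[90:220,160:290],None,fx=3,fy=3,interpolation=2)
B=cv2.resize(np.array(b['frame'])[150:280,120:250],None,fx=3,fy=3,interpolation=2)
cv2.imwrite('pics/g2.png',np.hstack([A,B])[:,:,::-1])
```

```text
t 13.65 p [0.4168 0.3423 0.0554] q [ 0.11 -0.37  2.18  0.91  1.23 -0.03] F [-2.2  0.4  0.9] w 0.0182
ax [[0.109, 0.758, -0.643], [0.99, -0.14, 0.003], [-0.088, -0.637, -0.766]]
```

View pics/g2.png

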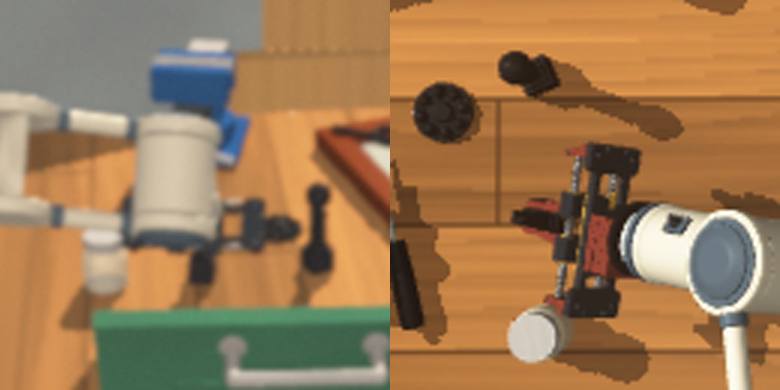

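```bash
cat > p3.py <<'E'
from h import *
FY=np.array([.14,.99,0]);FX=np.array([.99,-.14,0])
S0=np.array([.4157,.334,.0625])
def pose(S,a): # a=rotation deg from initial 0..90
    al=np.radians(-40-a);x=FY*np.cos(al)+Z*np.sin(al);Q=frame(x,FX);return np.array(S)+.011*Q.as_matrix()[:,0],Q
if __name__=='__main__':
    show()
    for S,a in [((.4157,.334,.08),0),((.416,.325,.11),0),((.416,.31,.14),2),((.417,.295,.16),8),((.418,.28,.17),15),((.419,.265,.17),22),((.42,.25,.17),29),((.42,.24,.17),36),((.42,.23,.17),43),((.42,.22,.17),50),((.42,.21,.17),57),((.42,.2,.17),64)]:
        print(rows([pose(S,a)])[0])
E
python3 p3.py
```

```text
t 13.75 p [0.4168 0.3423 0.0554] q [ 0.11 -0.37  2.18  0.91  1.23 -0.03] F [-2.2 -0.1  1. ] w 0.0174
ax [[0.109, 0.758, -0.643], [0.99, -0.14, 0.003], [-0.088, -0.637, -0.766]]
[-1.12, 0.01, -1.34, 0.1, -0.0, -0.1]
[-3.73, 0.17, -3.07, 0.1, -0.0, -0.1]
[-6.8, 0.39, -4.38, 0.1, -2.0, -0.1]
[-9.22, 0.71, -4.85, 0.1, -8.0, -0.1]
[-11.01, 1.02, -4.54, 0.1, -15.0, -0.1]
[-12.18, 1.33, -3.46, 0.1, -22.0, -0.1]
[-13.37, 1.63, -2.4, 0.1, -29.0, -0.1]
[-14.2, 1.77, -1.65, 0.1, -36.0, -0.1]
[-15.04, 1.91, -0.91, 0.1, -43.0, -0.1]
[-15.9, 2.05, -0.18, 0.1, -50.0, -0.1]
[-16.76, 2.19, 0.54, 0.1, -57.0, -0.2]
[-17.64, 2.33, 1.24, 0.1, -64.0, -0.2]
```

Emit:
carry_out --pt "-1.1 0 -1.3 0 0 0" --pt "-3.7 0.2 -3.1 0 0 0" --pt "-6.8 0.4 -4.4 0 -2 0" --pt "-9.2 0.7 -4.8 0 -8 0" --pt "-11 1 -4.5 0 -15 0" --pt "-12.2 1.3 -3.5 0 -22 0" --pt "-13.4 1.6 -2.4 0 -29 0" --pt "-14.2 1.8 -1.7 0 -36 0" --pt "-15 1.9 -0.9 0 -43 0" --pt "-15.9 2 -0.2 0 -50 0" --pt "-16.8 2.2 0.5 0 -57 0" --pt "-17.6 2.3 1.2 0 -64 0"

```text
t: 14.95
position: [0.4196, 0.1979, 0.1589]
eef_rot: [0.013, 1.322, -1.699]
contact_force: [0.3, -0.7, -7.0]
gripper_width: 0.0178
```

Run:
```python
from p3 import *
show()
for S,a in [((.42,.2,.165),70),((.42,.2,.155),76),((.42,.2,.14),82),((.42,.2,.12),88),((.42,.2,.1),90),((.42,.2,.08),90),((.42,.2,.06),90),((.42,.2,.045),90)]:
    print(rows([pose(S,a)])[0])
```

```text
t 14.95 p [0.4196 0.1979 0.1589] q [ 0.52 -0.14  1.59 -0.21  1.84  0.62] F [ 0.3 -0.7 -7. ] w 0.0178
ax [[-0.031, -0.244, -0.969], [0.99, -0.14, 0.003], [-0.136, -0.96, 0.246]]
[0.45, 0.01, 0.05, -0.0, -5.8, -0.2]
[1.4, 0.0, -0.08, -0.0, -11.8, -0.2]
[2.83, 0.0, -0.34, -0.1, -17.8, -0.2]
[4.72, -0.01, -0.72, -0.1, -23.8, -0.2]
[6.65, -0.01, -1.18, -0.1, -25.8, -0.2]
[8.58, -0.02, -1.67, -0.1, -25.8, -0.2]
[10.52, -0.02, -2.16, -0.1, -25.8, -0.2]
[11.98, -0.03, -2.53, -0.1, -25.8, -0.2]
```

Emit:
carry_out --pt "0.4 0 0 0 -5.8 0" --pt "1.4 0 -0.1 0 -11.8 0" --pt "2.8 0 -0.3 0 -17.8 0" --pt "4.7 0 -0.7 0 -23.8 0" --pt "6.6 0 -1.2 0 -25.8 -0.2" --pt "8.6 0 -1.7 0 -25.8 -0.2" --pt "10 0 -2 0 -25.8 -0.2" --pt "10.5 0 -2.2 0 -25.8 -0.2" --pt "10.5 0 -2.2 0 -25.8 -0.2"

```text
t: 15.85
position: [0.4192, 0.1932, 0.051]
eef_rot: [-0.001, 0.872, -1.714]
contact_force: [-0.9, 0.5, -5.4]
gripper_width: 0.0178
```

Run:
```python
from p3 import *
show()
a=snap('side');b=snap('top')
A=cv2.resize(np.array(a['frame'])[90:220,160:290],None,fx=3,fy=3,interpolation=2)
B=cv2.resize(np.array(b['frame'])[150:280,140:270],None,fx=3,fy=3,interpolation=2)
cv2.imwrite('pics/g3.png',np.hstack([A,B])[:,:,::-1])
for z in (.03,.022,.018): print(rows([pose((.42,.2,z),90)])[0])
```

```text
t 15.85 p [0.4192 0.1932 0.051 ] q [ 0.69  0.22  1.54 -0.47  1.9   0.8 ] F [-0.9  0.5 -5.4] w 0.0178
ax [[-0.092, -0.637, -0.766], [0.99, -0.141, -0.001], [-0.108, -0.758, 0.643]]
[2.43, -0.08, -1.94, -0.1, -0.1, -0.0]
[3.05, -0.08, -2.46, -0.1, -0.1, -0.0]
[3.35, -0.08, -2.71, -0.1, -0.1, -0.0]
```

View pics/g3.png

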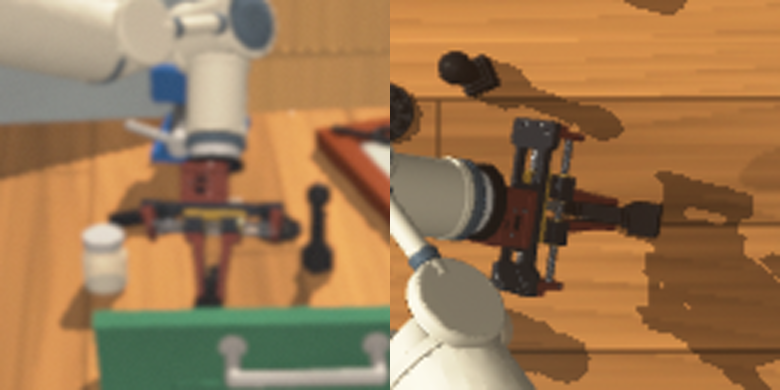

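Emit:
carry_out --pt "1.2 0 -1 0 0 0" --pt "2.2 0 -1.8 0 0 0" --pt "2.8 0 -2.2 0 0 0" --pt "3 0 -2.4 0 0 0" --pt "3 0 -2.4 0 0 0"

```text
t: 16.45
position: [0.4195, 0.1925, 0.0136]
eef_rot: [0.001, 0.873, -1.712]
contact_force: [-0.3, -0.1, -6.6]
gripper_width: 0.0179
```

Emit:
carry_out --pt "0.1 0 -0.1 0 0 0" --pt "0.2 0 -0.15 0 0 0" --pt "0.2 0 -0.15 0 0 0" --pt "0.2 0 -0.15 0 0 0"

```text
t: 16.85
position: [0.4197, 0.1926, 0.0117]
eef_rot: [0.002, 0.873, -1.711]
contact_force: [-0.5, 1.0, -2.3]
gripper_width: 0.018
```

Emit:
carry_out --pt "0.1 0 -0.08 0 0 0" --pt "0.1 0 -0.08 0 0 0" --pt "0.1 0 -0.08 0 0 0"

```text
t: 17.15
position: [0.4198, 0.1927, 0.0115]
eef_rot: [0.003, 0.873, -1.711]
contact_force: [-2.5, 2.8, 4.5]
gripper_width: 0.018
```

Emit:
carry_out --pt "0 0 0 0 0 0" --pt "0 0 0 0 0 0" --pt "0 0 0 0 0 0" --pt "0 0 0 0 0 0" --pt "0 0 0 0 0 0" --claw 0.2

```text
t: 17.65
position: [0.4198, 0.1926, 0.0113]
eef_rot: [0.003, 0.873, -1.711]
contact_force: [-0.6, 1.4, 0.6]
gripper_width: 0.0349
```

Emit:
carry_out --pt "-1 0 0 0 0 0" --pt "-3 0 0 0 0 0" --pt "-6 0 0 0 0 0" --pt "-10 0 0 0 0 0" --pt "-13 0 0 0 0 0" --pt "-15 0 0 0 0 0" --pt "-15 0 0 0 0 0"

```text
t: 18.35
position: [0.4341, 0.2903, 0.129]
eef_rot: [0.008, 0.877, -1.706]
contact_force: [0.3, -0.5, 0.0]
gripper_width: 0.0353
```

Run:
```python
from p3 import *
show()
for P,Q in [((.42,.2,.2),frame(-Z,FX)),((.42,.03,.3),frame(-Z,FX))]: print(rows([(P,Q)])[0])
```

```text
t 18.35 p [0.4341 0.2903 0.129 ] q [ 0.78  0.37  1.22 -0.46  2.09  0.81] F [ 0.3 -0.5  0. ] w 0.0353
ax [[-0.086, -0.634, -0.769], [0.99, -0.141, 0.005], [-0.111, -0.761, 0.639]]
[0.38, -0.09, 11.57, -0.1, 39.7, -0.3]
[3.46, 2.35, 30.89, -0.1, 39.7, -0.3]
```

Run:
```python
from p3 import *
for P,Q in [((.40,.35,.25),frame(-Z,FX))]: print(rows([(P,Q)])[0])
```

```text
[-12.8, -4.15, 3.57, -0.1, 39.7, -0.3]
```

Emit:
carry_out --pt "-3 -1 0 0 4 0" --pt "-6 -2 1 0 12 0" --pt "-9 -3 2 0 20 0" --pt "-11 -4 3 0 28 0" --pt "-12.8 -4.1 3.6 0 36 0" --pt "-12.8 -4.1 3.6 0 39.7 -0.3" --pt "-12.8 -4.1 3.6 0 39.7 -0.3"

```text
t: 19.05
position: [0.4007, 0.3481, 0.2514]
eef_rot: [2.232, 1.568, 0.516]
contact_force: [0.3, -0.3, 0.2]
gripper_width: 0.035
```

Run:
```python
from p3 import *
show()
a=snap('side');b=snap('top')
f=np.array(b['frame']);g=cv2.cvtColor(f,cv2.COLOR_RGB2GRAY)
A=cv2.resize(f[180:250,150:240],None,fx=6,fy=6,interpolation=2)
B=cv2.resize(f[150:235,255:345],None,fx=4,fy=4,interpolation=2)
B=cv2.copyMakeBorder(B,0,420-340,0,0,0)[:420,:250] if 0 else B
w=cv2.resize(B,(260,245))
c=np.zeros((420,800,3),np.uint8);c[:,:540]=A;c[:245,540:]=w
cv2.imwrite('pics/f1.png',c[:,:,::-1])
k=(g<60).astype(np.uint8);k[:190]=0;k[250:]=0;k[:,:170]=0;k[:,245:]=0
n,l,s,ce=cv2.connectedComponentsWithStats(k)
for i in range(1,n):
    if s[i,4]>60:print(s[i],ce[i].round(1))
# basket mask: bright low-sat pixels inside tub
hsv=cv2.cvtColor(f,cv2.COLOR_RGB2HSV)
m=cv2.inRange(hsv,(0,0,130),(180,50,255));m[:170]=0;m[228:]=0;m[:,:270]=0;m[:,334:]=0
ys,xs=np.nonzero(m);q=cv2.boxPoints(cv2.minAreaRect(np.c_[xs,ys].astype(np.float32)))
print(q.round(1).tolist(),[onz(b,*p,.1).round(3).tolist() for p in q])
```

```text
t 19.05 p [0.4007 0.3481 0.2514] q [ 0.65 -0.09  1.36 -0.    1.87  0.8 ] F [ 0.3 -0.3  0.2] w 0.035
ax [[0.003, 0.001, -1.0], [0.989, -0.145, 0.002], [-0.145, -0.989, -0.002]]
[199 217  34  12 231] [218.2 221.3]
[[279.29998779296875, 181.10000610351562], [331.6000061035156, 178.1999969482422], [333.6000061035156, 215.39999389648438], [281.3999938964844, 218.3000030517578]] [[0.547, -0.024, 0.1], [0.556, -0.19, 0.1], [0.438, -0.196, 0.1], [0.429, -0.031, 0.1]]
```

View pics/f1.png

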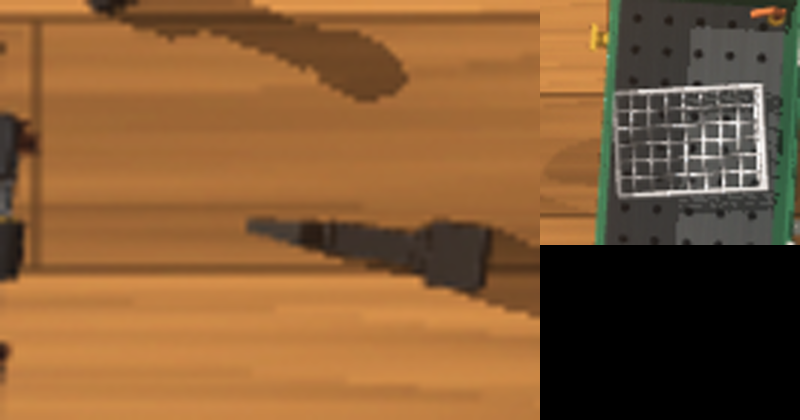

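```bash
cat > p4.py <<'E'
from h import *
import sys
U=np.array([-.054,.9985,0]);V=np.array([.9985,.054,0]);BC=np.array([.4925,-.110,0])
D=np.array([.137,.9906,0]);E=np.array([.9906,-.137,0])
E
python3 - <<'E'
from p4 import *
show()
b=snap('top')
t=onz(b,191,217.5,.018);f=onz(b,231.5,223,.018);d=t-f;L=np.linalg.norm(d);d/=L
print(t.round(3),f.round(3),L,d.round(3)); print('S from foot',f+.063*d,'from tip',t-.073*d,'px',onz(b,213,220.5,.018))
S=((f+.063*d)+(t-.073*d))/2;e=np.array([d[1],-d[0],0]);print(S)
for z in (.15,.04,.006):print(rows([(S*[1,1,0]+Z*z,frame(-Z,e))])[0])
E
```

```text
t 19.15 p [0.4003 0.3488 0.249 ] q [ 0.65 -0.08  1.36 -0.    1.87  0.8 ] F [-0.   0.3 -0. ] w 0.0352
ax [[-0.001, -0.003, -1.0], [0.99, -0.143, -0.001], [-0.143, -0.99, 0.004]]
[0.43  0.27  0.018] [0.411 0.133 0.018] 0.13764007596342853 [0.136 0.991 0.   ]
S from foot [0.42004568 0.19558373 0.018     ] from tip [0.42026917 0.19720851 0.018     ] px [0.41998577 0.19544977 0.018     ]
[0.42015743 0.19639612 0.018     ]
[9.91, 4.17, 14.81, -0.4, 0.2, 0.1]
[20.91, 4.18, 14.76, -0.4, 0.2, 0.1]
[24.31, 4.19, 14.74, -0.4, 0.2, 0.1]
```

Emit:
carry_out --pt "0 1.5 4 0 0 0" --pt "1 3 8 0 0 0" --pt "4 4 12 0 0 0" --pt "8 4.2 14.8 0 0 0" --pt "12 4.2 14.8 -0.4 0 0" --pt "16 4.2 14.8 -0.4 0 0" --pt "20 4.2 14.8 -0.4 0.2 0" --pt "22.5 4.2 14.8 -0.4 0.2 0" --pt "24 4.2 14.8 -0.4 0.2 0" --pt "24.2 4.2 14.8 -0.4 0.2 0" --pt "24.2 4.2 14.8 -0.4 0.2 0" --claw -0.2

```text
t: 20.3
position: [0.4203, 0.1961, 0.0072]
eef_rot: [-1.009, 1.568, -2.716]
contact_force: [-1.4, 0.4, 0.9]
gripper_width: 0.0532
```

Emit:
carry_out --pt "0 0 0 0 0 0" --pt "0 0 0 0 0 0" --pt "0 0 0 0 0 0" --pt "0 0 0 0 0 0" --pt "0 0 0 0 0 0" --pt "0 0 0 0 0 0" --pt "0 0 0 0 0 0" --pt "0 0 0 0 0 0" --pt "0 0 0 0 0 0" --claw 1

```text
t: 21.2
position: [0.4203, 0.1963, 0.0076]
eef_rot: [-1.081, 1.568, -2.787]
contact_force: [-3.9, -0.3, 6.7]
gripper_width: 0.0178
```

Run:
```python
from p4 import *
show()
S=BC-.005*U; Q=frame(-Z,V); p,R=tool()
print('S target',S)
M=np.array([.45,.04,0])
for P in [p*[1,1,0]+Z*.12,np.array([.43,.15,.2]),M+Z*.24,S+Z*.2,S+Z*.13,S+Z*.07]:print(rows([(P,Q)])[0])
```

```text
t 21.2 p [0.4203 0.1963 0.0076] q [ 0.36 -0.21  1.91  0.    1.45  0.5 ] F [-3.9 -0.3  6.7] w 0.0178
ax [[-0.002, -0.001, -1.0], [0.991, -0.135, -0.002], [-0.135, -0.991, 0.001]]
S target [ 0.49277   -0.1149925  0.       ]
[-11.24, -0.02, 0.01, -10.9, 0.1, 0.1]
[-19.23, 1.55, 4.47, -10.9, 0.1, 0.1]
[-23.23, 5.0, 15.11, -10.9, 0.1, 0.1]
[-19.23, 11.34, 29.88, -10.9, 0.1, 0.1]
[-12.23, 11.36, 29.88, -10.9, 0.1, 0.1]
[-6.23, 11.37, 29.87, -10.9, 0.1, 0.1]
```

Emit:
carry_out --pt "-1 0 0 0 0 0" --pt "-4 0 0 0 0 0" --pt "-8 0 0 0 0 0" --pt "-12 0 0 0 0 0" --pt "-16 0.5 1.5 -2 0 0" --pt "-19 1.5 4.5 -4 0 0" --pt "-20.5 2.5 8 -6 0 0" --pt "-21.5 4 11.5 -8 0 0" --pt "-22 5 15 -10 0 0" --pt "-22 6.4 18.5 -10.9 0 0" --pt "-22 7.8 22 -10.9 0 0" --pt "-22 9.2 25.5 -10.9 0 0"

```text
t: 22.4
position: [0.4773, -0.0702, 0.2266]
eef_rot: [-1.5, 1.567, -3.016]
contact_force: [0.1, 0.6, -5.1]
gripper_width: 0.0177
```

Run:
```python
from p4 import *
show()
S=BC-.005*U; Q=frame(-Z,V)
for P in [S+Z*.2,S+Z*.13,S+Z*.07]:print(rows([(P,Q)])[0])
```

```text
t 22.4 p [ 0.4773 -0.0702  0.2266] q [-0.22 -0.22  1.52 -0.    1.84 -0.27] F [ 0.1  0.6 -5.1] w 0.0177
ax [[-0.004, -0.001, -1.0], [0.998, 0.055, -0.004], [0.055, -0.999, 0.0]]
[2.66, 1.31, 4.55, 0.0, 0.0, 0.2]
[9.66, 1.34, 4.55, 0.0, 0.0, 0.2]
[15.66, 1.37, 4.55, 0.0, 0.0, 0.2]
```

Emit:
carry_out --pt "0 0.4 1.5 0 0 0" --pt "0.5 0.9 3 0 0 0" --pt "2 1.3 4.5 0 0 0" --pt "4.5 1.3 4.5 0 0 0.2" --pt "6.5 1.3 4.5 0 0 0.2" --pt "7.7 1.3 4.5 0 0 0.2" --pt "7.7 1.3 4.5 0 0 0.2"

```text
t: 23.1
position: [0.4911, -0.1139, 0.1462]
eef_rot: [-1.841, 1.565, 2.927]
contact_force: [-0.3, -0.5, -5.4]
gripper_width: 0.0179
```

Run:
```python
from p4 import *
show()
b=snap('top')
f=np.array(b['frame'])
A=cv2.resize(f[155:245,255:355],None,fx=6,fy=6,interpolation=2)
p,R=tool();S=p+[0,0,.0104]
for k,col in((-.063,(255,0,0)),(.073,(0,0,255))):
    q=proj(b,S+k*U);print(q.round(1))
cv2.imwrite('pics/b1.png',A[:,:,::-1])
Sg=BC-.005*U; Q=frame(-Z,V)
for z in (.09,.075,.068,.065):print(rows([(Sg+Z*z,Q)])[0])
```

```text
t 23.1 p [ 0.4911 -0.1139  0.1462] q [-0.29 -0.16  1.62 -0.    1.7  -0.35] F [-0.3 -0.5 -5.4] w 0.0179
ax [[-0.006, 0.001, -1.0], [0.998, 0.055, -0.006], [0.055, -0.998, -0.002]]
[330.7 196.6]
[285.7 199.1]
[5.82, 0.11, 0.1, 0.1, -0.0, 0.2]
[7.32, 0.11, 0.1, 0.1, -0.0, 0.2]
[8.02, 0.12, 0.1, 0.1, -0.0, 0.2]
[8.32, 0.12, 0.1, 0.1, -0.0, 0.2]
```

View pics/b1.png

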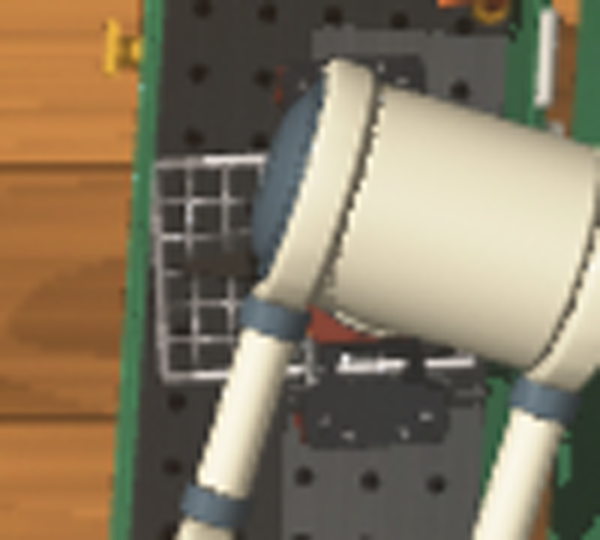

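Run:
```python
from p4 import *
a=snap('side');b=snap('top')
A=cv2.resize(np.array(a['frame'])[60:260,150:350],None,fx=2,fy=2,interpolation=2)
B=cv2.resize(np.array(b['frame'])[140:340,240:440],None,fx=2,fy=2,interpolation=2)
cv2.imwrite('pics/b2.png',np.hstack([A,B])[:,:,::-1])
print(ctrl.get_obs()['joint_torque'].round(1))
```

```text
[ -0.  -35.6 -43.   -0.    0.   -0. ]
```

View pics/b2.png

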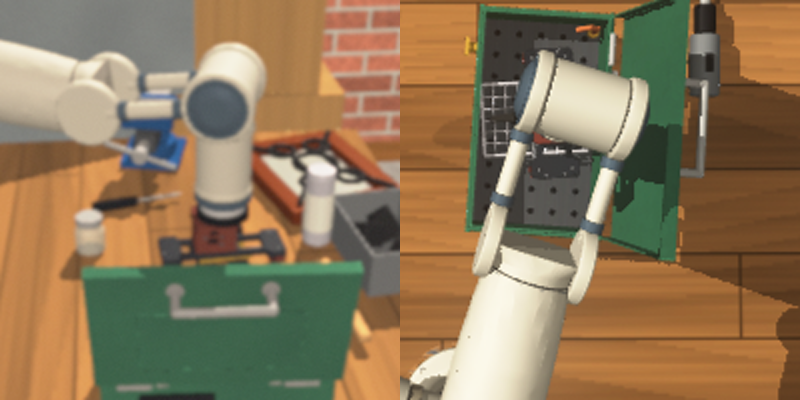

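Run:
```python
from p4 import *
a=snap('side');b=snap('top')
print(tri(a,(259,113),b,(360,197)))
for y in(-.256,):print(proj(a,[.47,y,.33]),proj(b,[.47,y,.33]))
```

```text
(array([ 0.47957583, -0.17861038,  0.50396846]), np.float64(0.006737680614332408))
[259.51017627 190.61118424] [373.04086017 204.10625681]
```

Emit:
carry_out --pt "1.5 0.1 0.1 0 0 0.2" --pt "3.5 0.1 0.1 0 0 0.2" --pt "5.5 0.1 0.1 0 0 0.2" --pt "6.8 0.1 0.1 0 0 0.2" --pt "7.4 0.1 0.1 0 0 0.2" --pt "7.7 0.1 0.1 0 0 0.2" --pt "7.7 0.1 0.1 0 0 0.2"

```text
t: 24.05
position: [0.4944, -0.1157, 0.0744]
eef_rot: [1.337, 1.565, -0.179]
contact_force: [0.7, 0.0, -5.7]
gripper_width: 0.0176
```

Emit:
carry_out --pt "0.1 0 0 0 0 0" --pt "0.2 0 0 0 0 0" --pt "0.2 0 0 0 0 0" --pt "0.2 0 0 0 0 0"

```text
t: 24.45
position: [0.4946, -0.1157, 0.0726]
eef_rot: [1.33, 1.565, -0.186]
contact_force: [-0.9, 0.1, -5.0]
gripper_width: 0.0181
```

Emit:
carry_out --pt "0.2 0 0 0 0 0" --pt "0.4 0 0 0 0 0" --pt "0.4 0 0 0 0 0"

```text
t: 24.75
position: [0.4944, -0.1156, 0.0681]
eef_rot: [1.353, 1.565, -0.163]
contact_force: [0.0, -0.5, -6.7]
gripper_width: 0.0177
```

Emit:
carry_out --pt "0.1 0 0 0 0 0" --pt "0.2 0 0 0 0 0" --pt "0.2 0 0 0 0 0"

```text
t: 25.05
position: [0.4943, -0.1156, 0.066]
eef_rot: [1.352, 1.565, -0.164]
contact_force: [-0.6, -0.3, -5.9]
gripper_width: 0.0181
```

Emit:
carry_out --pt "0.1 0 0 0 0 0" --pt "0.1 0 0 0 0 0" --pt "0.1 0 0 0 0 0"

```text
t: 25.35
position: [0.4945, -0.1156, 0.0657]
eef_rot: [1.341, 1.565, -0.175]
contact_force: [-2.5, 0.9, 0.3]
gripper_width: 0.0177
```

Emit:
carry_out --pt "0.1 0 0 0 0 0" --pt "0.1 0 0 0 0 0" --pt "0.1 0 0 0 0 0"

```text
t: 25.65
position: [0.4945, -0.1156, 0.0657]
eef_rot: [1.324, 1.564, -0.192]
contact_force: [-4.6, 2.2, 4.7]
gripper_width: 0.0175
```

Emit:
carry_out --pt "0 0 0 0 0 0" --pt "0 0 0 0 0 0" --pt "0 0 0 0 0 0" --pt "0 0 0 0 0 0" --pt "0 0 0 0 0 0" --claw 0.2

```text
t: 26.15
position: [0.4946, -0.1157, 0.0656]
eef_rot: [1.321, 1.564, -0.195]
contact_force: [0.9, -0.5, 0.4]
gripper_width: 0.035
```

Emit:
carry_out --pt "-1 0 0 0 0 0" --pt "-3 0 0 0 0 0" --pt "-6 0 0 0 0 0" --pt "-10 0 0 0 0 0" --pt "-14 0 0 0 0 0" --pt "-18 0 0 0 0 0" --pt "-20 0 -4 0 0 0" --pt "-20 0 -8 0 0 0" --pt "-20 0 -12 0 0 0" --pt "-20 0 -16 0 0 0" --pt "-20 0 -20 0 0 0" --pt "-20 0 -20 0 0 0"

```text
t: 27.35
position: [0.4817, 0.0882, 0.2661]
eef_rot: [1.567, 1.564, 0.056]
contact_force: [-0.3, 0.1, -0.0]
gripper_width: 0.0354
```

Run:
```python
from p4 import *
show()
b=snap('top','end_t.png');snap('side','end_s.png')
f=np.array(b['frame']);g=cv2.cvtColor(f,cv2.COLOR_RGB2GRAY)
print('\n'.join(''.join('%4d'%v for v in r) for r in g[174:224:2,274:340:2]))
p=[proj(b,BC-.005*U+Z*.076+k*U).round(1) for k in(-.063,0,.073)];print(p)
# lid: topmost edge / handle position in top view
hsv=cv2.cvtColor(f,cv2.COLOR_RGB2HSV);w=cv2.inRange(hsv,(0,0,130),(180,60,255));w[:,:370]=0;w[:,420:]=0;w[:170]=0;w[235:]=0
ys,xs=np.nonzero(w);print(np.median(xs),ys.min(),ys.max())
th=np.radians(18.25+100.3);hb=HINGE+.192*(-WX*np.cos(th)+Z*np.sin(th));print('predicted handle at 1.75',proj(b,hb))
th=np.radians(18.25+96.3);hb=HINGE+.192*(-WX*np.cos(th)+Z*np.sin(th));print('at 1.68',proj(b,hb))
```

```text
t 27.35 p [0.4817 0.0882 0.2661] q [ 0.11 -0.2   1.43 -0.    1.9   0.05] F [-0.3  0.1 -0. ] w 0.0354
ax [[0.007, 0.0, -1.0], [0.998, 0.061, 0.007], [0.061, -0.998, 0.0]]
 144 144 113 102  60  59  59  60  59  59  60  58  58  59  58  58  82  85  85  88  84  84  87  84  85  83  86  86  85  85  83  85  73
 151 149 111 101  59  59  49  58  59  59  60  59  58  59  58  59  83  84  85  89  84  85  86  85  85  83  86  86  83  85  82  86  80
 147 145 106  92  60  60  38  38  59  58  60  53  32  57  58  58  82  54  56  88  85  86  86  72  85  83  86  86  76  84  82  85  82
 149 150 103  92  61  59  58  58  59  59  75  97 102 123 168 168 223 223 222 222 220 217 207 203 184 188 188 173 185  92  82  85  79
  97  97 101 122 144 131 148 133 169 132 124 119 138  81  87 141  81  95 117  75  84 125  56  81  86  58  56  70 186  96  58  85  79
 124 124 108 122  65  59  98  57  59 114  59  59 179  58  57 123  81  82 133  84  83  97  61  85  78  61  83  58 221 108  58  55  46
 119 120 101 131  64  60 113  58  58 123  58  58 127  58  57 207  79  59  82  79  98 108 133 158 114 127 159 137 168 122  54  58  40
[... 1867 characters left out ...]
 106  79  62 144  61  58  86  90 110 127 162 168 219 224 223 228 221 218 219 210 193 209 146 139 112  88  72  69  59  56  76  45
 118 100  79  61 105 108  91 106 100  94  84  87  80  72  66  64  59  82  83  60  80  80  54  78  78  79  56  78  57  55  83  74  38
 110 104  72  62  60  48  59  60  60  59  59  59  58  58  56  60  57  58  58  59  77  57  76  58  78  54  73  77  53  77  82  45  38
 119 103  69  62  60  35  57  61  60  59  39  33  58  58  56  56  35  57  58  57  57  48  53  53  56  53  53  52  53  52  75  76  75
[array([326.5, 197.1]), array([307. , 198.2]), array([284.5, 199.5])]
391.0 180 227
predicted handle at 1.75 [389.95980071 203.90388698]
at 1.68 [386.19390631 203.58207313]
```

```bash
python3 -c "
from workcell import ctrl
print(ctrl.hand_in())"
```

```text
the job is handed in; nothing more can be done
None
```

I finished all the steps and handed the job in at about 27 s of simulated time; no verdict was returned.

- **Lid:** I led it by its bar to the stop, where it pushed back with about 37 N, then released the bar. In the last top view the bar sits at column 391. I predicted 390 for 1.75 rad and 386 for 1.68 rad, so the lid is leaning on its stop.
- **Finial on the bench:** I gripped it by the shank, laid it on a y side and let go. A picture then showed it lying flat, and I took it afresh from above.
- **Finial in the basket:** I lowered it until the floor took its weight. The tool height at contact was 65.7 mm, against an expected 65.6 mm. I then opened the fingers and drew the hand clear, with no force on the tool.
- **Last check:** By pixel values, the top view shows the finial from about column 284 to 328, between the basket walls at about 280 and 331. I estimate roughly 10 mm clear at each end.

I did not measure whether the bystanders had moved. I saw no contact with them, and the pictures taken during the finial work show no visible shift. Two small disagreements came up, neither of which affected the result: the bar's circle measured 194–197 mm instead of 192, and the basket sits about 7° turned relative to the washer, which I allowed for.

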